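# Start the bench burner's hold-down screw

### The arm

A 6-joint arm with a two-finger parallel gripper is mounted at the origin on the work surface. World frame = base frame: x ahead of the robot, y to its left, z up, the work surface at z = 0. Lengths are in m, angles in rad, forces in N, time in s.
With the tool pointing down it reaches from about 0.275 to 0.825 m from the base axis. Payload 4.9 kg.
Tool frame: the origin (TCP) lies midway between the tips of the shut fingers; the grasp point (between the pads) lies 19 mm behind it (grip_point_offset is the distance from the TCP to the grasp point, in m); z points along the fingers, y is the line along which they close (so a half turn about z gives the same grasp; the last joint's range is limited). The gripper opens to 85 mm and grips with 20 to 120 N. Pads are 22 mm wide; open, the fingers measure 114 mm over their backs; the gripper's body (76 mm by 85 mm) begins 54 mm behind the grasp point. The pads swing forward as they close: fully open they stand 13 mm farther back than shut.
Start: joints at [-0.134, 0.326, -0.193, 1.052, 0, 1.437], TCP at [0.55, 0, 0.231] pointing down, gripper open.
Joint ranges: [-2.65, 2.65], [-0.97, 1.79], [-1.3, 1.35], [-1.93, 2.1], [-1.47, 1.37], [-3.14, 3.14]. Speed limits (rad/s): [2.57, 2.57, 3.14, 3.14, 3.14, 3.14].

### API

Orientations are given as a rotation vector (axis times angle).
In Python, from cell import * gives the robot as it stands. Calls block until the motion is done:
- movep(position, orientation): joint-space move of the TCP to a pose.
- move_l(position, velocity=0.15, rot=None, until_force=None): straight line of the TCP; rot=None keeps the orientation; velocity is the mean speed in m/s. With until_force (N) it stops when the force on the tool has changed by that much, and returns True; else False.
- set_joints(angles): joint-space move.
- let_go() and grab(newtons=None): open the fingers fully, or close them until they stop; newtons is the grip in N (None keeps the last).
- sleep(seconds).
- ik(position, orientation): joint angles nearest the present ones, or None.
- get_state(): the state.
- grab_frame(name): name is "scene" or "side" or "wrist"; returns a dict with "img" (384x512x3 uint8, red, green, blue), "fx", "fy", "cx", "cy" (pixels), "k1" (the pictures are not rectified: a ray, as slopes to the right and down, at radius r is drawn at 1 + k1 r^2 times it, then the intrinsics apply), "cam_to_world" (4x4, takes a point from camera to world coordinates); the wrist camera has in their place "T_tool_cam" (4x4, takes a point from camera to tool coordinates, whose origin is the TCP and whose axes are the flange's). Camera axes: x right, y down, z forward; pixel columns grow to the right and rows downward; lengths in m; the calibration is good to about 2 mm. A picture is of the moment at which its call begins: read the wrist's pose just before it. There is no depth.
A pose or a line that the arm cannot do raises MotionError and nothing moves.
- sign_off(): hands the job in; it is judged then, once.
Trained networks look in the newest picture that a camera, given by its name, has taken for a name from the list of things; names that differ only in an ending like _2 or _b are one class to them, and where a whole thing is asked for, a point or a joint stands for the part that bears it (a point fixed in the world has none). Each returns a list of dicts, best first, with "score" (0 to 1); they miss things now and then, are a little off and sometimes report something else, mostly with a low value. They report only what shows in the picture. A call takes as long as a camera call. They do not tell look-alikes from the thing itself.
- spot_in(camera, name): "centre" ([column, row] in pixels, amid what is visible of it).
- silhouettes(camera, name): "mask" (384x512 bool, what is visible of it) and "centre" ([column, row] in pixels, amid what is visible of it).
- tip_of(camera, name): "centre" ([column, row] in pixels: a listed point, or the origin of a listed thing).
The state is a dict: "clock": time; "q": joint angles; "joint_velocities": joint speeds; "tau": joint torques, N m; "position": TCP position; "eef_rot": TCP orientation; "contact_force": force on the tool from outside, world axes, zero at the start; "wrist_torque": the same for the moment, N m; "finger_gap": opening from 0.0 (shut) to 1.0 (fully open); "grasp_force": force on a finger pad.
Only numpy, scipy, OpenCV 4.12 (cv2) and the standard library are available. Lean on these libraries where they do the work, as an engineer would, in place of code of your own. Each camera call takes 0.05 s, during which the arm holds its last target. There are 200 camera calls.

### The job

The glassworker's bench burner still needs its last hold-down screw started. First make it safe: turn the oxygen selector back two clicks, from high to off (pointer at the red dot), and not past it. Then take the red-handled socket driver from the tool block, set it over the square head of the hand-set lag screw, bring the leaning screw upright over its hole before you turn, start it clockwise by about a quarter turn, and stand the driver back in its hole in the block; leave the glass goblet and the frit jar where they stand.

Things in the scene. Friction and masses are not known exactly. Their poses are not given: they have to be found in the camera images.
- oxy_selector (a joint): How far (rad) the black bar knob on the grey oxygen selector box is turned back, anticlockwise from above. Four spring clicks 0.524 apart: 0 high (two white dots, where it starts), 0.524 low (one white dot), 1.047 off (red dot), 1.571 reserve (blue dot). A click takes about 0.06 N m; let go within 0.15 of a click, it settles there.
- oxy_grip (a point): On the knob's vertical axis at gripping height, 88 mm above the bench. The knob's bar is 64 mm long, 16 mm wide and reaches from 64 to 102 mm above the bench, over a 60 mm round disc. This frame turns with the knob: x runs along the bar and points to its white-marked end, the pointer. Towards off is anticlockwise from above.
- oxy_box: The fixed grey selector box, 130 x 130 x 55 mm, the knob in the middle of its top, a hose at its far side; origin at the centre of its underside. It and the tool block stand on opposite sides of the burner and may trade sides.
- driver_grip (a point): Centre of the grip of the loose driver: red square handle with black flats, 32 x 32 mm, 82 mm long (41 mm up and down from here), on a 16 mm shaft with a steel square socket below; 0.36 kg, 177 mm tall, at first upright in the tool block's middle hole. z points up along the driver; x and y are square to the handle's flats, which are parallel to the socket's.
- driver_mouth (a point): Centre of the open lower end of the driver's socket, on the driver's axis 135 mm below driver_grip. The socket's bore is square, 24.6 mm across flats and 17 mm deep, its lowest 4 mm flared out as a lead-in; outside it is about 35 mm square.
- block_hole (a point): Centre of the mouth of the middle hole in the wooden tool block, 60 mm above the bench: a round hole of 60 mm diameter and 50 mm deep, so its floor is 10 mm above the bench. The block is 95 x 200 x 60 mm and its outer holes carry fixed tools, no taller than 112 mm, 72 mm to either side.
- lag_head (a point): Top centre of the square head of the lag screw to be started, about 80 mm above the bench; head 22 mm across flats, 12 mm tall, bevelled top, 14 mm shank. z runs along the screw, x and y square to the flats. It starts leaning 4 to 8 degrees, pivoting 92 mm below here; about 1 N sideways at the head tips it, and it stays where left. The other three screws are already down.
- lag_hole (a point): Centre of the screw's hole at the top of the burner's foot plate, 10 mm above the bench; z is vertical. When the screw is upright its head is straight above this point.
- lag_turn (a joint): How far the lag screw has been turned in (rad), clockwise seen from above positive; 0 as hand-set. It resists with about 0.12 N m and sinks 5 mm per turn. The socket has some 7 degrees of play on the head either way.
- burner: The burner's fixed steel foot plate, 150 x 215 x 10 mm; origin at the centre of its underside, x along the flame. The burner on it is up to 190 mm tall, within 45 mm either side of its middle line, black valve knobs towards the robot; the hole to be used lies 55 mm behind (-x) and 90 mm left (+y) of the origin.
- goblet_mid (a point): Middle of a loose purple and orange glass goblet, 124 mm tall, 72 mm across; a bystander.
- frit_mid (a point): Middle of a loose amber frit jar with a black lid, 85 mm tall, 60 mm across; a bystander.
Things that resemble listed ones, but are neither listed nor needed, are in the scene too. Of the things that look like the oxy_box, the larger one is meant. Of the things that look like the part that bears driver_grip, the larger one is meant.

How it is judged:
On the way, in this order (a step that is already met when the one before it is completed fails the run):
1. the oxygen selector rests at off, two clicks back from high (value of joint oxy_selector between 0.897 and 1.197 rad and value of joint lag_turn below 0.3 rad), for 0.3 s.
2. the driver's socket is over the screw's head, driver and screw upright, before the screw is turned (z of driver_mouth in the frame of lag_head below -0.01 m and horizontal distance between driver_mouth and lag_head below 0.006 m and angle between driver_mouth's own z axis and vertical below 0.09 rad and angle between lag_head's own z axis and vertical below 0.06 rad and value of joint lag_turn below 0.35 rad), for 0.15 s.
3. with the driver on its head, the upright screw has been turned in by about a quarter turn (value of joint lag_turn above 1.15 rad and angle between lag_head's own z axis and vertical below 0.06 rad and z of driver_mouth in the frame of lag_head below -0.006 m and horizontal distance between driver_mouth and lag_head below 0.008 m), for 0.1 s.
At the end, for the whole second after the job is handed in: The oxygen selector is at off (within 0.15 rad), the lag screw is turned in by at least 1.15 rad and stands upright within 0.06 rad, and the driver stands released on the floor of the block's middle hole, within 15 mm of its centre and 0.1 rad of upright (value of joint lag_turn above 1.15 rad and angle between lag_head's own z axis and vertical below 0.06 rad and value of joint oxy_selector between 0.897 and 1.197 rad and horizontal distance between driver_mouth and block_hole below 0.015 m and height (world z) of driver_mouth below 0.02 m and angle between driver_mouth's own z axis and vertical below 0.1 rad); the robot touches nothing.
It fails at once if the screw is turned while it leans more than 0.1 rad (cross-threaded) (value of joint lag_turn above 0.35 rad and angle between lag_head's own z axis and vertical above 0.1 rad).
It fails at once if the selector is turned past off towards reserve (value of joint oxy_selector above 1.35 rad).
It fails at once if the goblet or the frit jar is moved more than 30 mm (distance of any of goblet_mid, frit_mid from where it was at the start of the episode above 0.03 m).
It also fails if it takes over 72 s, if anything falls off the work surface, if the arm or the gripper's body presses on something with over 40 N, if the wrist force passes 120 N, or if a joint passes its speed limit or range.

## Working session

There is one attempt and no reset: what is moved stays moved. The work goes in short steps, each a Python script; the robot and the scene stay as the last script left them, time stands still between calls to the robot, and variables do not carry over. Pictures are saved under pics/ and viewed, at most 10 in all, crops included, and the job is handed in when it is done.

```bash
mkdir -p pics; ls
cat > h.py <<'E'
from cell import *
import numpy as np, cv2
from scipy.spatial.transform import Rotation as R
def ray(f,uv,T=None):
    K=np.array([[f['fx'],0,f['cx']],[0,f['fy'],f['cy']],[0,0,1]])
    n=cv2.undistortPoints(np.array([[uv]],float),K,np.array([f['k1'],0,0,0,0.]))[0,0]
    T=np.array(f['cam_to_world'] if T is None else T)
    return T[:3,3],T[:3,:3]@np.array([n[0],n[1],1.])
def on_z(f,uv,z,T=None):
    o,d=ray(f,uv,T); return o+d*(z-o[2])/d[2]
def proj(f,P,T=None):
    T=np.array(f['cam_to_world'] if T is None else T)
    c=np.linalg.inv(T)@np.append(P,1); x,y=c[:2]/c[2]; s=1+f['k1']*(x*x+y*y)
    return np.array([f['fx']*x*s+f['cx'],f['fy']*y*s+f['cy']])
def tri(a,b):
    (o1,d1),(o2,d2)=a,b
    A=np.c_[d1,-d2]; t=np.linalg.lstsq(A,o2-o1,rcond=None)[0]
    p,q=o1+d1*t[0],o2+d2*t[1]; return (p+q)/2,np.linalg.norm(p-q)
def wrist():
    s=get_state(); f=grab_frame('wrist')
    T=np.eye(4);T[:3,:3]=R.from_rotvec(s['eef_rot']).as_matrix();T[:3,3]=s['position']
    return f,T@np.array(f['T_tool_cam'])
def down(yaw):  # tool z down; tool y axis at angle yaw from world y
    return (R.from_euler('z',yaw)*R.from_rotvec(R0)).as_rotvec()
R0=[0,0,0]
def save(n,img,box=None,k=1):
    if box: img=img[box[1]:box[3],box[0]:box[2]]
    img=cv2.resize(img,None,fx=k,fy=k,interpolation=cv2.INTER_CUBIC)
    cv2.imwrite('pics/'+n+'.png',img[:,:,::-1])
E
cat > a.py <<'E'
from h import *
s=get_state(); print(s['clock'],s['eef_rot'],R.from_rotvec(s['eef_rot']).as_matrix().round(3).tolist(),s['finger_gap'])
F={c:grab_frame(c) for c in('scene','side')}
save('both',np.hstack([F['scene']['img'],F['side']['img']]),k=0.78)
save('scene',F['scene']['img'],k=1.5);
for c in F:
    print(c,np.array(F[c]['cam_to_world'])[:3,3].round(3))
    for n in('oxy_grip','driver_grip','driver_mouth','block_hole','lag_head','lag_hole','burner','oxy_box','goblet_mid','frit_mid'):
        print(n,[(round(d['score'],2),np.round(d['centre']).tolist()) for d in tip_of(c,n)][:4])
E
python3 a.py
```

```text
pics
0.0 [-2.22048803e+00 -2.22047790e+00  1.62801708e-03] [[0.0, 1.0, -0.002], [1.0, -0.0, 0.0], [0.0, -0.002, -1.0]] 0.9994576858929656
scene [ 1.034 -0.355  1.229]
oxy_grip [(0.58, [162.0, 238.0]), (0.57, [125.0, 191.0]), (0.31, [351.0, 202.0])]
driver_grip [(0.81, [362.0, 137.0]), (0.49, [328.0, 124.0])]
driver_mouth [(0.77, [357.0, 156.0]), (0.58, [325.0, 142.0])]
block_hole [(0.7, [359.0, 145.0])]
lag_head [(0.43, [285.0, 190.0])]
lag_hole [(0.64, [278.0, 204.0])]
burner [(0.64, [266.0, 228.0])]
oxy_box [(0.67, [169.0, 250.0]), (0.58, [126.0, 202.0])]
goblet_mid [(0.9, [352.0, 199.0])]
frit_mid [(0.73, [361.0, 148.0]), (0.66, [227.0, 265.0])]
side [0.303 0.992 1.327]
oxy_grip [(0.59, [257.0, 125.0]), (0.53, [320.0, 129.0])]
driver_grip [(0.81, [219.0, 294.0]), (0.6, [265.0, 289.0])]
driver_mouth [(0.68, [221.0, 314.0]), (0.65, [261.0, 301.0]), (0.28, [229.0, 222.0])]
block_hole [(0.79, [219.0, 308.0])]
lag_head [(0.58, [230.0, 209.0])]
lag_hole [(0.78, [230.0, 221.0])]
burner [(0.68, [220.0, 200.0])]
oxy_box [(0.88, [260.0, 139.0]), (0.82, [318.0, 140.0])]
goblet_mid [(0.79, [178.0, 257.0])]
frit_mid [(0.44, [210.0, 154.0])]
```

View pics/scene.png

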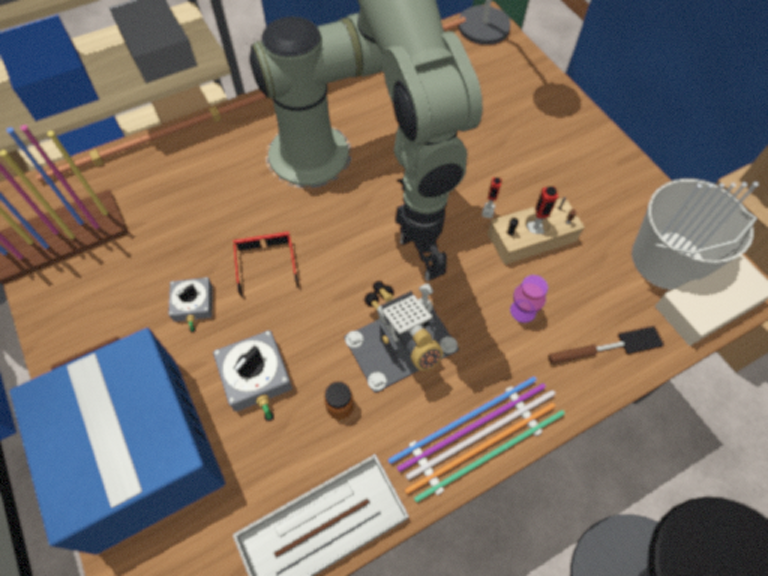

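```bash
cat > b.py <<'E'
from h import *
A=grab_frame('scene');B=grab_frame('side')
save('side',B['img'],k=1.5)
P={'oxyL':([162,238],[257,125]),'oxyR?':([162,238],[320,129]),'oxy2':([125,191],[320,129]),'oxy2b':([125,191],[257,125]),
'drv':([362,137],[219,294]),'drv2':([328,124],[265,289]),'mouth':([357,156],[221,314]),'hole':([359,145],[219,308]),
'lagh':([285,190],[230,209]),'laghole':([278,204],[230,221]),'burner':([266,228],[220,200]),'gob':([352,199],[178,257]),'frit':([227,265],[210,154]),'box':([169,250],[260,139])}
for k,(a,b) in P.items():
    p,e=tri(ray(A,a),ray(B,b)); print(k,p.round(3),round(e,4))
E
python3 b.py
```

```text
oxyL [ 0.511 -0.372  0.089] 0.0158
oxyR? [ 0.363 -0.411 -0.007] 0.1859
oxy2 [ 0.28  -0.417  0.06 ] 0.0121
oxy2b [ 0.445 -0.361  0.183] 0.1834
drv [0.509 0.366 0.132] 0.0049
drv2 [0.389 0.314 0.101] 0.0026
mouth [0.513 0.371 0.019] 0.0125
hole [0.507 0.376 0.073] 0.0018
lagh [0.542 0.042 0.09 ] 0.0025
laghole [0.545 0.024 0.005] 0.0066
burner [ 0.599 -0.059  0.004] 0.0002
gob [0.667 0.228 0.065] 0.0037
frit [ 0.667 -0.235  0.046] 0.0073
box [ 0.511 -0.376  0.006] 0.0082
```

The wide picture shows two selector boxes: a larger one at (168,247) and a smaller one at (127,198). It also shows two red drivers: one in the block's middle hole at (364,135) and one standing outside the block at (329,126). The large box and the block driver fit the description, so I'll confirm them in one crop and then move over the box.

```bash
sed -i 's/^R0=.*/R0=R.from_matrix([[0,1,0],[1,0,0],[0,0,-1]]).as_rotvec()  # yaw 0: tool y = world x/' h.py
cat > c.py <<'E'
from h import *
A=grab_frame('scene')['img']
a=A[175:285,95:205];b=A[95:205,300:410]
save('crop',np.hstack([a,b]),k=3.4)
move_l([0.55,0,0.33],0.3)
print(get_state()['clock'])
movep([0.47,-0.372,0.30],down(0))
f,T=wrist(); print(get_state()['clock'],get_state()['q'])
print('cam',T.round(3).tolist())
save('w1',f['img'],k=1.5)
for n in('oxy_grip','oxy_box'): print(n,[(round(d['score'],2),np.round(d['centre'],1).tolist(),on_z(f,d['centre'],0.088 if n=='oxy_grip' else 0,T).round(4)) for d in tip_of('wrist',n)])
E
python3 c.py
```

```text
1.725
3.2 [-7.90560032e-01  3.87964061e-01  7.32832342e-02  1.25610478e+00
  3.81193429e-04  7.78363308e-01]
cam [[1.0, 0.001, -0.0, 0.471], [0.001, -0.964, -0.267, -0.303], [-0.0, 0.267, -0.964, 0.443], [0.0, 0.0, 0.0, 1.0]]
oxy_grip [(0.97, [284.2, 171.0], array([ 0.5066, -0.3728,  0.088 ])), (0.63, [109.7, 208.9], array([ 0.2933, -0.4202,  0.088 ])), (0.2, [281.5, 157.4], array([ 0.503 , -0.3568,  0.088 ]))]
oxy_box [(0.83, [127.6, 196.0], array([ 0.2799, -0.4285,  0.    ])), (0.74, [280.5, 159.2], array([ 0.5096, -0.3727,  0.    ]))]
```

View pics/crop.png

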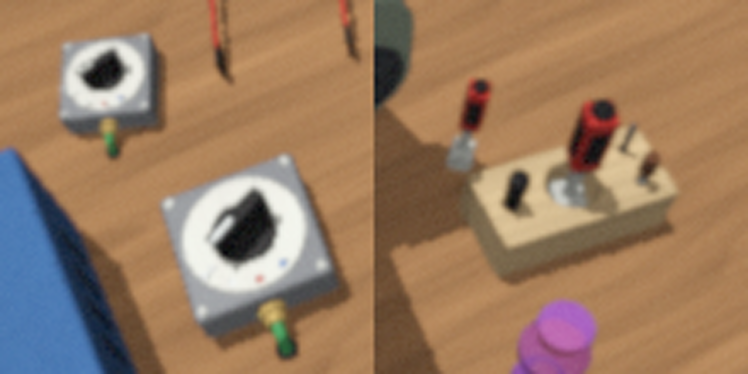

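View pics/w1.png

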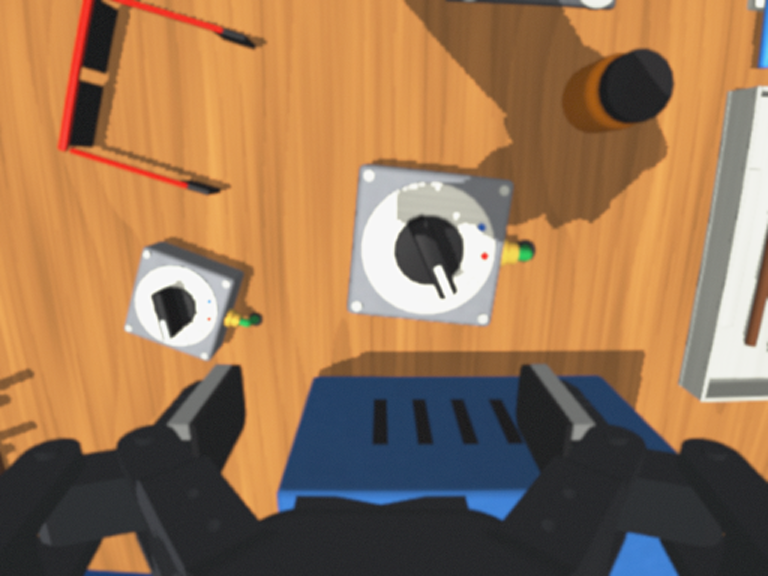

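The crop confirms the large box (crop 240,225) and the driver in the block's middle hole (crop 590,140). The wrist view puts the knob at (284,168), with its white pointer towards (298,197) and the red dot at (323,171), about 60° anticlockwise of it as expected. The tall blue carton lies just behind the box, from row 252 down.

```bash
cat > d.py <<'E'
from h import *
f,T=wrist()
for z in (0,.1,.2): print('carton',z,on_z(f,[290,253],z,T).round(3),on_z(f,[290,330],z,T).round(3))
c=np.array([.5066,-.3728])
p=on_z(f,[299,197],.102,T)[:2]; r=on_z(f,[323.5,170.7],.055,T)[:2]
a=lambda v:np.degrees(np.arctan2(*(v-c)[::-1])).round(1)
print('pointer',p,a(p),'red',r,a(r))
movep([c[0],c[1],0.20],down(np.radians(24)))
f,T=wrist(); save('w2',f['img'],k=1.3)
print([(round(d['score'],2),np.round(d['centre'],1).tolist(),on_z(f,d['centre'],0.088,T).round(4)) for d in tip_of('wrist','oxy_grip')])
print('pred axis px',proj(f,np.r_[c,.102],T), get_state()['clock'])
E
python3 d.py
```

```text
carton 0 [ 0.529 -0.522  0.   ] [ 0.535 -0.67   0.   ]
carton 0.1 [ 0.516 -0.473  0.1  ] [ 0.52  -0.587  0.1  ]
carton 0.2 [ 0.503 -0.423  0.2  ] [ 0.506 -0.504  0.2  ]
pointer [ 0.52348431 -0.40060749] -58.7 red [ 0.56096071 -0.3787835 ] -6.3
[(0.92, [257.7, 190.3], array([ 0.5096, -0.3701,  0.088 ])), (0.61, [11.6, 144.5], array([ 0.2982, -0.4189,  0.088 ]))]
pred axis px [253.15514788 196.09729128] 3.9583
```

View pics/w2.png

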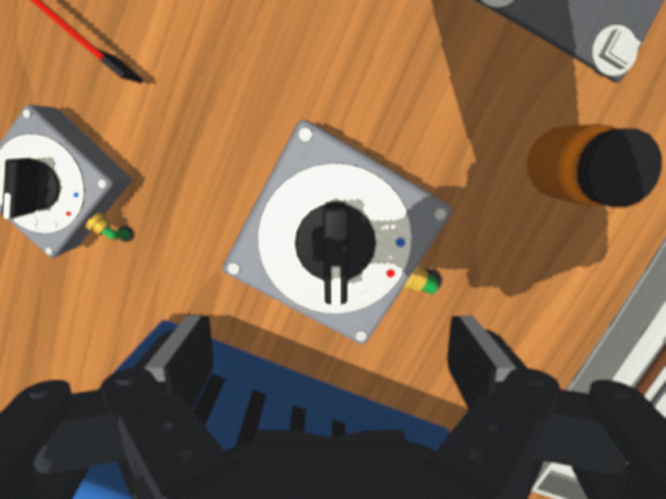

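The bar stands vertical in the wrist picture at column 258, so yaw 24° is right. I'll grip it and turn it 60°.

```bash
cat > e.py <<'E'
from h import *
c=[.5095,-.3715]
move_l([*c,.15],.2,rot=down(np.radians(24)))
print('contact',move_l([*c,.072],.1,until_force=12),get_state()['position'])
grab(40); s=get_state(); print(s['finger_gap'],s['grasp_force'],s['contact_force'])
q0=np.array(s['q'])
for k in (.25,.5,.75,1):
    q=q0.copy(); q[5]-=1.047*k; set_joints(q); s=get_state(); print(s['q'][5]-q0[5],s['wrist_torque'],np.round(s['contact_force'],1),s['clock'])
let_go(); sleep(.2)
move_l([*c,.22],.25)
movep([.47,-.372,.30],down(0))
f,T=wrist(); save('w3',f['img'],[190,80,400,240],3)
print(get_state()['clock'])
E
python3 e.py
```

```text
contact False [ 0.509971   -0.37192649  0.07273617]
0.17752823336370752 41.5737247467041 [0.83454287 1.2018595  2.48114199]
-0.2587786557378783 [-0.10846363  0.2697283  -0.01543579] [-0.3 -0.1  1.7] 6.2833
-0.519030828831846 [-0.49265545  0.75499912 -0.01097771] [-3.  -2.5  1. ] 6.6417
-0.7817381368555776 [-0.75763566  0.90937018  0.05354022] [-4.2 -3.5  1.5] 7.0
-1.0434573736920614 [-0.91460543  0.8684807   0.00551925] [-4.6 -4.6  0.8] 7.3583
10.3167
```

View pics/w3.png

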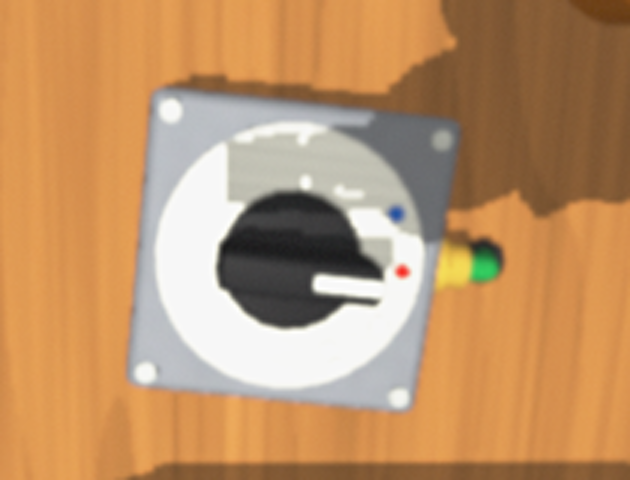

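The pointer rests at the red dot (crop 350,288 against the dot at 402,272), so the selector is at off. Next I'll look at the screw and the driver on the way over.

```bash
cat > g.py <<'E'
from h import *
def tips(n,z,f,T): print(n,[(round(d['score'],2),np.round(d['centre'],1).tolist(),on_z(f,d['centre'],z,T)[:2].round(4).tolist()) for d in tip_of('wrist',n)])
movep([.545,0,.34],down(0))
f,T=wrist(); a=f['img'].copy(); print(f['fx'])
for n,z in (('lag_head',.08),('lag_hole',.01),('burner',0)): tips(n,z,f,T)
movep([.505,.33,.34],down(0))
f,T=wrist(); b=f['img']
for n,z in (('driver_grip',.145),('driver_mouth',.01),('block_hole',.06)): tips(n,z,f,T)
save('lag_drv',np.hstack([a[80:300,130:390],b[80:300,130:390]]),k=1.53)
print(get_state()['clock'])
E
python3 g.py
```

```text
307.601986355003
lag_head [(0.57, [250.4, 134.3], [0.5411, 0.0358])]
lag_hole [(0.84, [251.9, 129.7], [0.5426, 0.0372])]
burner [(0.73, [289.6, 186.7], [0.6033, -0.0542])]
driver_grip [(0.86, [256.5, 134.0], [0.5089, 0.371]), (0.78, [169.2, 173.5], [0.4107, 0.3276])]
driver_mouth [(0.94, [254.7, 128.4], [0.5074, 0.369]), (0.74, [254.3, 134.8], [0.5068, 0.3595]), (0.56, [183.6, 162.3], [0.3966, 0.3176])]
block_hole [(0.59, [258.4, 128.2], [0.5122, 0.3723])]
13.4
```

View pics/lag_drv.png

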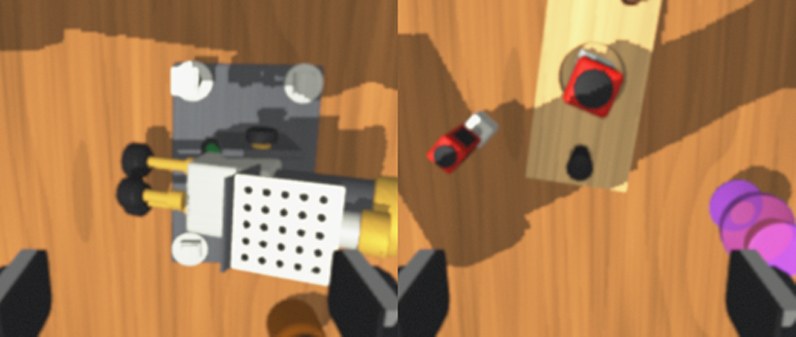

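In the crop, the driver's handle top is at (593,88) in the middle hole, turned about -18°. The lag screw's head is at about (184,80) on the plate's near-left corner and needs a closer look. I'll pick up the driver first, then look at head and socket together.

```bash
cat > p.py <<'E'
from h import *
c=[.5085,.371]; y=np.radians(-18)
movep([*c,.25],down(y))
print('contact',move_l([*c,.134],.12,until_force=10))
grab(70); s=get_state(); print(s['finger_gap'],s['grasp_force'],np.round(s['position'],4),np.round(s['contact_force'],1))
move_l([*c,.26],.2); s=get_state(); print(s['finger_gap'],np.round(s['contact_force'],1),s['clock'])
movep([.482,.046,.24],down(0))
f,T=wrist(); save('w4',f['img'],[130,60,390,260],3)
Ti=lambda z:None
s=get_state(); print(s['clock'],np.round(s['position'],4))
for n,z in (('lag_head',.08),('lag_hole',.01),('driver_mouth',.116)): print(n,[(round(d['score'],2),np.round(d['centre'],1).tolist(),on_z(f,d['centre'],z,T)[:2].round(4).tolist()) for d in tip_of('wrist',n)])
A=grab_frame('scene');B=grab_frame('side')
for n in('driver_mouth','driver_grip','lag_head','lag_hole'):
    a,b=tip_of('scene',n),tip_of('side',n)
    for i in a[:2]:
        for j in b[:2]:
            p,e=tri(ray(A,i['centre']),ray(B,j['centre']))
            if e<.012: print(n,round(i['score'],2),round(j['score'],2),p.round(4),round(e,4))
E
python3 p.py
```

```text
contact False
0.37592401447075635 66.17108437232673 [0.5088 0.3711 0.1346] [-0.2 -0.2  2.9]
0.3745318749542381 [ 0.4  0.8 -4.4] 16.3167
17.6083 [0.4824 0.0468 0.2399]
lag_head []
lag_hole [(0.59, [306.1, 176.2], [0.5475, 0.0347])]
driver_mouth [(0.96, [254.1, 189.3], [0.4829, 0.0453])]
driver_mouth 0.69 0.61 [0.3952 0.3123 0.0094] 0.0097
driver_grip 0.71 0.62 [0.4765 0.0477 0.2439] 0.0069
driver_grip 0.49 0.54 [0.3853 0.317  0.0989] 0.0055
lag_head 0.42 0.53 [0.5411 0.0389 0.09  ] 0.0114
lag_hole 0.67 0.71 [0.5455 0.0249 0.0089] 0.0045
```

View pics/w4.png

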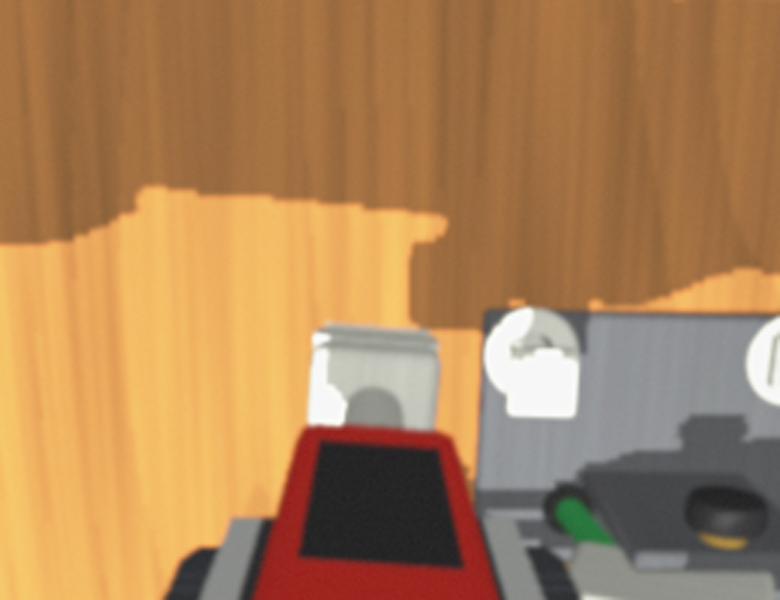

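The close view shows the socket at crop (375,380), straight in the gripper. The screw's square head is at crop (508–578, 350–417) with its flats nearly parallel to the plate, and its round seat is centred near (531,355). I'll measure the head and the seat by threshold.

```bash
cat > m.py <<'E'
from h import *
f,T=wrist(); g=f['img'].min(axis=2)
for th in (215,235,248):
    m=np.zeros_like(g); m[165:205,285:330]=(g[165:205,285:330]>th)
    m[:178]=0
    n,l,st,ce=cv2.connectedComponentsWithStats(m); k=1+np.argmax(st[1:,4])
    r=cv2.minAreaRect(np.argwhere(l==k)[:,::-1].astype(np.float32)); print(th,st[k],r,on_z(f,r[0],.08,T).round(4))
# crop-read corners
for z,uv in ((.08,(130+542.5/3,60+384/3)),(.012,(130+531/3,60+355/3))): print(z,uv,on_z(f,uv,z,T).round(4))
# far right seat & plate corner
print(on_z(f,(130+486/3,60+311/3),.01,T).round(4))
print(g[172:204,296:328:1][::2,::2])
E
python3 m.py
```

```text
215 [292 178  31  21 530] ((307.0, 188.0), (20.0, 30.0), 90.0) [0.5365 0.0366 0.08  ]
235 [292 178  31  20 496] ((307.0, 187.5), (19.0, 30.0), 90.0) [0.5365 0.0372 0.08  ]
248 [300 193   6   4   9] ((301.83819580078125, 195.6029052734375), (5.830951690673828, 2.572478771209717), 30.963754653930664) [0.5316 0.0286 0.08  ]
0.08 (310.83333333333337, 188.0) [0.5404 0.0366 0.08  ]
0.012 (307.0, 178.33333333333331) [0.5481 0.0316 0.012 ]
[0.5292 0.0496 0.01  ]
[[247 247 247 244 216 177 182 162 138 181 189 190 185 137  95 138]
 [247 247 243 227 191 169 166 174 148 160 183 181 183 158  96 137]
 [247 247 189 180 178 177 173 215 245 245 228 166 168 158  99 136]
 [247 247 214 188 203 232 232 240 246 246 245 227 220 183 132 144]
 [247 247 241 244 246 248 248 247 247 247 247 248 248 235 149 147]
 [247 247 245 247 247 247 247 247 247 247 247 247 248 241 149 146]
 [247 247 246 247 247 247 247 247 247 247 247 247 247 234 147 146]
 [248 247 246 247 247 247 247 247 247 247 247 247 248 230 146 146]
 [239 247 247 247 247 247 247 247 247 247 247 247 248 225 144 148]
 [165 214 247 247 247 247 247 247 247 247 247 247 248 219 144 148]
 [149 161 248 247 247 247 247 247 247 247 247 247 248 206 146 146]
 [149 165 250 247 247 247 247 247 247 247 247 247 248 202 146 147]
 [148 161 250 249 249 248 248 248 248 248 248 248 249 184 145 149]
 [148 148 171 180 186 196 196 193 201 209 208 215 210 154 147 149]
 [148 148 149 148 149 151 149 149 150 146 149 150 148 146 147 150]
 [147 150 148 148 151 151 150 150 150 147 150 148 148 146 147 149]]
```

Head ≈ (0.5407, 0.0368). The hole ≈ (0.548, 0.032) from both the seat and the plate corner. That makes the lean about 5.5°, inside the stated 4–8°, and the head yaw is about -1.7°. I'll set the socket over the leaning head.

```bash
cat > s.py <<'E'
from h import *
h=[.5398,.0375]; y=np.radians(88.3)
movep([*h,.24],down(y))
f0=np.array(get_state()['contact_force'])
hit=move_l([*h,.190],.06,until_force=8)
s=get_state(); print(hit,np.round(s['position'],4),np.round(s['contact_force']-f0,1),np.round(s['q'],2),s['clock'])
f,T=wrist(); A=grab_frame('scene')['img'];B=grab_frame('side')['img']
save('s1',np.hstack([f['img'][80:260,150:350],cv2.resize(A[140:230,240:340],None,fx=2,fy=2),cv2.resize(B[150:240,180:280],None,fx=2,fy=2)]),k=1.33)
E
python3 s.py
```

```text
False [0.5398 0.0374 0.1901] [ 0.   0.9 -0.5] [-0.07  0.34 -0.28  0.95 -0.   -0.04] 20.675
```

View pics/s1.png

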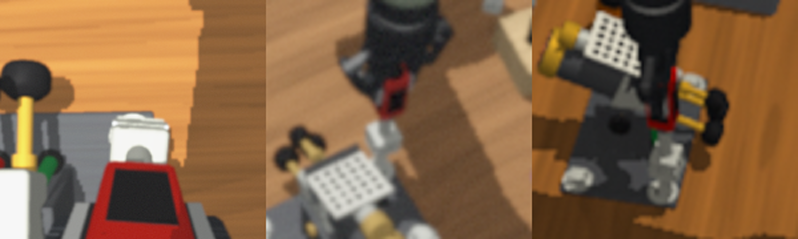

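The socket went down to about 14 mm below the head top without blocking. In the scene and side crops it sits over the screw, with about 1 N sideways. Next I'll bring it upright over the hole.

```bash
cat > t.py <<'E'
from h import *
s0=get_state()
move_l([.5483,.0327,.190],.03); sleep(.3)
s=get_state(); print(np.round(s['position'],4),np.round(np.array(s['contact_force'])-s0['contact_force'],1),np.round(s['wrist_torque'],2),s['clock'])
f,T=wrist(); A=grab_frame('scene');B=grab_frame('side')
for n in('driver_mouth','lag_hole','lag_head'):
    a,b=tip_of('scene',n),tip_of('side',n)
    for i in a[:3]:
        for j in b[:3]:
            p,e=tri(ray(A,i['centre']),ray(B,j['centre']))
            if e<.015: print(n,round(i['score'],2),round(j['score'],2),p.round(4),round(e,4))
for n,z in (('lag_hole',.01),('driver_mouth',.066),('burner',0)): print(n,[(round(d['score'],2),on_z(f,d['centre'],z,T)[:2].round(4).tolist()) for d in tip_of('wrist',n)])
save('t1',np.hstack([cv2.resize(f['img'][110:230,190:330],None,fx=2.5,fy=2.5),cv2.resize(B['img'][180:240,200:270],None,fx=5,fy=5)]),k=1.14)
E
python3 t.py
```

```text
[0.5483 0.0327 0.1901] [ 0.7 -0.3  0.4] [ 0.06 -0.06 -0.05] 21.6
driver_mouth 0.83 0.63 [0.5535 0.0423 0.07  ] 0.0079
driver_mouth 0.51 0.78 [0.4077 0.3146 0.0227] 0.0075
driver_mouth 0.51 0.63 [0.5191 0.1828 0.2539] 0.0122
lag_hole 0.65 0.83 [ 0.5509  0.0294 -0.0013] 0.0058
lag_hole [(0.72, [0.5441, 0.0335]), (0.26, [0.5998, -0.0537])]
driver_mouth [(0.87, [0.5494, 0.0324]), (0.31, [0.5767, -0.0383])]
burner [(0.82, [0.5993, -0.06])]
```

View pics/t1.png

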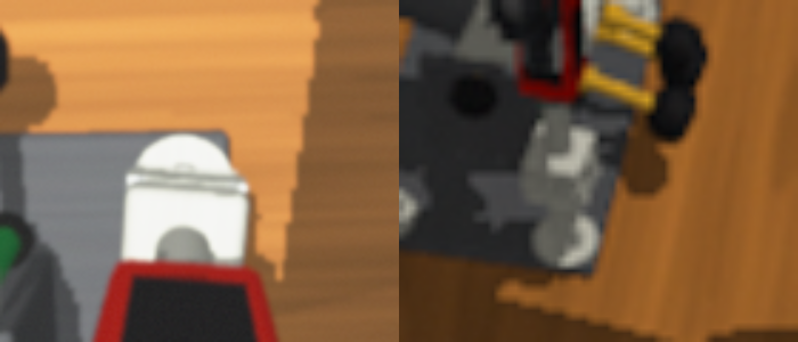

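The seat's arc shows directly behind the socket and centred on it (crop columns 186 against 187). I'll check the other direction from the arc's near edge, then turn.

```bash
cat > u.py <<'E'
from h import *
f,T=wrist(); g=f['img'].min(axis=2)
print(g[150:166,255])
for r in (156,156.7,157.5): print(on_z(f,(255,r),.012,T).round(4))
# left/right chord of arc at rows
for r in range(157,172,2):
    c=np.where(g[r,225:285]>195)[0]+225
    if len(c): print(r,c.min(),c.max(),on_z(f,(c.min()-.5,r),.012,T)[:2].round(4),on_z(f,(c.max()+.5,r),.012,T)[:2].round(4))
E
python3 u.py
```

```text
[ 83  86  84  84  83  89 120 188 238 244 244 244 244 244 244 244]
[0.5279 0.0349 0.012 ]
[0.5287 0.0349 0.012 ]
[0.5295 0.0349 0.012 ]
159 246 262 [0.5308 0.0248] [0.5313 0.0427]
161 243 265 [0.5328 0.0216] [0.5336 0.0458]
163 241 267 [0.5349 0.0194] [0.5357 0.0479]
165 239 268 [0.537  0.0172] [0.5379 0.0489]
167 239 269 [0.5391 0.0171] [0.5401 0.0499]
169 248 270 [0.5415 0.0266] [0.5423 0.0509]
171 235 236 [0.5433 0.0127] [0.5433 0.0148]
```

The seat circle fits a centre at (0.548, 0.0336), within 1.5 mm of the driver axis. I'll turn it.

```bash
cat > v.py <<'E'
from h import *
sleep(.2); s=get_state(); q0=np.array(s['q']); f0=np.array(s['contact_force'])
for k in np.linspace(0,1.55,7)[1:]:
    q=q0.copy(); q[5]+=k; set_joints(q); s=get_state(); print(round(s['q'][5]-q0[5],3),np.round(s['wrist_torque'],2),np.round(np.array(s['contact_force'])-f0,1),np.round(s['position'],4),round(s['clock'],2))
sleep(.2)
E
python3 v.py
```

```text
0.255 [ 0.16 -0.08 -0.  ] [ 0.5  0.7 -0.8] [0.5483 0.0328 0.1899] 22.81
0.512 [ 0.17 -0.09 -0.01] [ 1.2  1.  -2.1] [0.5482 0.0328 0.1899] 23.17
0.77 [ 0.25 -0.11  0.02] [ 0.5  1.1 -1.3] [0.5482 0.0327 0.1899] 23.52
1.028 [ 0.17 -0.07  0.01] [ 0.7  0.1 -0.9] [0.5483 0.0327 0.19  ] 23.88
1.286 [ 0.15 -0.06  0.01] [ 1.4  1.7 -1.1] [0.5483 0.0327 0.1901] 24.24
1.545 [ 0.15 -0.08  0.04] [ 1.   0.5 -1.1] [0.5483 0.0327 0.1901] 24.6
```

The turn went through cleanly with the driver centred. I'll lift off and compare the head with the earlier close view.

```bash
cat > x.py <<'E'
from h import *
move_l([.5483,.0327,.245],.1)
movep([.482,.046,.24],down(0))
f,T=wrist(); save('x1',f['img'],[270,140,350,220],7)
for z,uv in ((.08,(130+542.5/3,60+384/3)),): print(proj(f,[.548,.0335,.079],T),proj(f,[.548,.0335,.012],T))
print([(round(d['score'],2),np.round(d['centre'],1)) for d in tip_of('wrist','lag_head')],get_state()['clock'])
E
python3 x.py
```

```text
[320.00516026 191.24698585] [308.82665068 177.26423191]
[(0.75, array([320.8, 191.5]))] 25.975
```

View pics/x1.png

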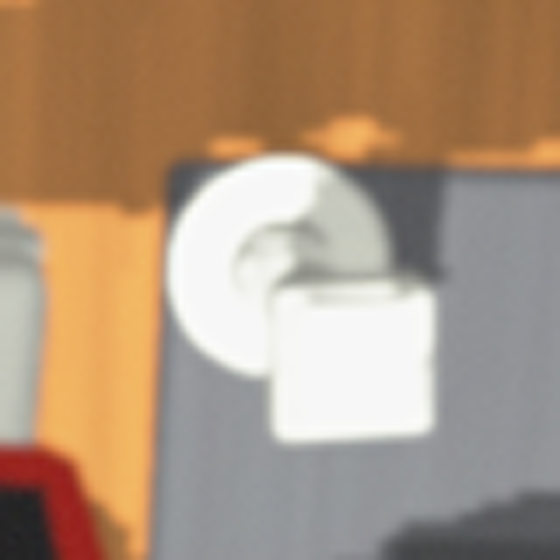

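The head is now at (320.8,191.5), against (320.0,191.2) predicted for upright over the hole. Its flats moved from about -2° to +2.5°, which fits a clockwise turn of about 86°. I'll stand the driver back in the block.

```bash
cat > y.py <<'E'
from h import *
c=[.5088,.3713]; y=np.radians(-18)
movep([.495,.15,.27],down(y/2))
movep([*c,.265],down(y))
move_l([*c,.155],.15)
hit=move_l([*c,.131],.04,until_force=6); s=get_state(); print(hit,np.round(s['position'],4),np.round(s['contact_force'],1))
let_go(); sleep(.3)
move_l([*c,.26],.12)
movep([.505,.33,.34],down(0)); sleep(.2)
f,T=wrist()
for n,z in (('driver_grip',.145),('driver_mouth',.01),('block_hole',.06)): print(n,[(round(d['score'],2),np.round(d['centre'],1).tolist(),on_z(f,d['centre'],z,T)[:2].round(4).tolist()) for d in tip_of('wrist',n)])
A=grab_frame('scene');B=grab_frame('side')
for n in('driver_mouth','driver_grip','lag_head','goblet_mid','frit_mid'):
    a,b=tip_of('scene',n),tip_of('side',n)
    for i in a[:2]:
        for j in b[:2]:
            p,e=tri(ray(A,i['centre']),ray(B,j['centre']))
            if e<.014: print(n,round(i['score'],2),round(j['score'],2),p.round(4),round(e,4))
s=get_state(); print(s['clock'],np.round(s['contact_force'],1))
E
python3 y.py
```

```text
True [0.5087 0.3714 0.1346] [-1.   0.   4.9]
driver_grip [(0.96, [170.6, 179.6], [0.4104, 0.3216]), (0.81, [257.1, 136.2], [0.5076, 0.3696])]
driver_mouth [(0.75, [256.4, 127.4], [0.5076, 0.3714]), (0.57, [185.4, 163.2], [0.3975, 0.317])]
block_hole [(0.88, [260.0, 133.5], [0.5122, 0.3661])]
driver_mouth 0.58 0.72 [0.4064 0.3094 0.0038] 0.002
driver_grip 0.84 0.66 [0.5017 0.3695 0.1457] 0.0022
driver_grip 0.75 0.78 [0.3835 0.314  0.1096] 0.0101
goblet_mid 0.89 0.68 [0.6611 0.2365 0.0679] 0.0042
32.3083 [ 0.5 -0.7  0.5]
```

The driver touched the hole floor at the same tool height as at pick-up. It stands upright at (0.508, 0.370), about 5 mm from the hole centre. The goblet hasn't moved, and the arm is clear of everything.

```bash
python3 -c "
from cell import *
print(sign_off())"
```

```text
the job is handed in; nothing more can be done
None
```

I handed the job in at about 32 s on the robot clock; no verdict came back. The selector is at off, the screw is upright and turned in clockwise about 86° (estimated from how its head's flats moved), and the driver stands released in its hole. The arm never went near the frit jar, but I didn't re-measure it at the end.

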